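Hang the tumbler and set the glass dryer to warm

TASK

Take the copper tumbler that stands mouth-down on the oak coaster and lower it gently, still mouth-down, all the way onto the free angled peg of the glass dryer, and let go of it. Then guide the dryer's orange lever through its zigzag gate from the off slot (white dot) to the very end of the warm-air slot (red dot), and let go. Leave the other tumbler hanging, and do not shift or tip the decanter or the two copitas.

Things in the scene. Friction and masses are not known exactly. Their poses are not given: they have to be found in the camera images.
- tumbler_centre (a point): Copper tumbler to be hung, a plain round beaker of about 0.2 kg, mouth-down on the round oak coaster (100 mm across, 8 mm thick). The point is its centre, half-way up its height of 105 mm. Outside 54 mm across at the closed base, 62 mm at the rim; wall 3 mm, base 5 mm thick. z runs from the mouth to the closed base (up at the start).
- tumbler_floor (a point): Centre of the tumbler's inner floor (inside of its closed base), 47.5 mm from its centre towards the base. Fully hung, the floor rests on the peg's tip and the wall against the peg, its axis then lying about 10 mm off the peg's towards the peg's -x (low side), with the rim clear of the drip tray. Axes as for tumbler_centre.
- peg_free_tip (a point): Centre of the rounded tip of the dryer's free peg: the empty one, at the tray's end away from the lever. A bare aluminium cone 140 mm long, 38 mm across at the foot, 28 mm near the tip. z runs up along the peg from foot to tip, leaning 30 degrees from vertical towards the dryer's front; x points to the peg's upper (rear) side, y is the dryer's y, level.
- hung_centre (a point): Centre (half-way up) of the twin copper tumbler already hanging mouth-down on the dryer's other peg, 105 mm along the dryer's -y from the free peg. Same size. Bystander, loose.
- dryer: Glass dryer, fixed, 340 mm wide (its y) by 200 mm deep (its x); origin under its centre, on the shelf; its front is -x. The +y 210 mm is a drip tray with its lip at 36 mm and two pegs leaning to the front; the -y 130 mm is a black fan housing 125 mm high whose metal top plate is the gate of the lever.
- knob (a point): Centre of the orange ball knob, 33 mm across, on the dryer's lever: an 8 mm stick on a pivot 170 mm below the knob, which leans fore and aft and sideways. The gate plate lies 60 mm below the upright knob. It moves at about 1 N and stays where left, no springs. Slots are 14 mm wide: the knob has 4 mm of play either way. It starts in the off slot, within 25 mm of gate_off.
- gate_off (a point): Where the knob's centre is with the lever at the end of the off slot (white dot, near the dryer's front). Fixed to the dryer, its axes those of the dryer. The lever's way is gate_off, turn1, turn2, turn3, turn4, gate_warm, in nearly straight strokes, alternately along the dryer's x and y.
- gate_turn1 (a point): Knob's centre at the first corner, about 33 mm from gate_off along the dryer's +x.
- gate_turn2 (a point): Knob's centre at the second corner, about 37 mm from turn1 along the dryer's +y; the cool slot (blue dot) runs from here to turn3.
- gate_turn3 (a point): Knob's centre at the third corner, about 41 mm from turn2 along +x.
- gate_turn4 (a point): Knob's centre at the fourth corner, about 37 mm from turn3 along -y.
- gate_warm (a point): Knob's centre with the lever at the end of the warm-air slot (red dot), about 33 mm from turn4 along +x.
- decanter: Empty glass decanter, 100 mm across, 182 mm high; origin under its centre. Bystander, loose.
- copita_a: Stemmed glass (copita), foot 62 mm across, 150 mm high; origin under its centre. Bystander, loose.
- copita_b: The other copita, the same. Bystander, loose.
- tumbler: The same copper tumbler; this origin is the centre of its rim (mouth), 52.5 mm from tumbler_centre.
- peg_free: The free peg; this origin is its foot on the drip tray, 140 mm from its tip along its own -z.
- hung_tumbler: The hanging twin; this origin is the centre of its rim.

How it is judged (in metres and radians):
On the way:
1. the tumbler hangs mouth-down, seated on the free peg and let go, with the lever still in the off slot (z of tumbler_floor in the frame of peg_free_tip between -0.006 and 0.008 m and x of tumbler_floor in the frame of peg_free_tip between -0.018 and 0.018 m and y of tumbler_floor in the frame of peg_free_tip between -0.018 and 0.018 m and angle between the z axis of tumbler_floor and the z axis of peg_free_tip, either way round below 0.2 rad and contact force between the fingers and tumbler below 0.2 N and distance between knob and gate_off below 0.035 m), for 0.3 s.
At the end, for the whole second after the job is handed in: The tumbler is at rest and released on the free peg: inner floor within 8 mm of the tip along the peg and 18 mm across it, axes within 0.2 rad. The knob's centre is within 12 mm of its place at the end of the warm-air slot (z of tumbler_floor in the frame of peg_free_tip between -0.006 and 0.008 m and x of tumbler_floor in the frame of peg_free_tip between -0.018 and 0.018 m and y of tumbler_floor in the frame of peg_free_tip between -0.018 and 0.018 m and angle between the z axis of tumbler_floor and the z axis of peg_free_tip, either way round below 0.2 rad and contact force between the fingers and tumbler below 0.2 N and distance between knob and gate_warm below 0.012 m and linear speed of tumbler below 0.02 m/s and angular speed of tumbler below 0.2 rad/s); the robot touches nothing.
It fails at once if the decanter shifted by over 25 mm or tipped (distance of decanter from where it was at the start of the episode above 0.025 m or angle between decanter's own z axis and vertical above 0.35 rad).
It fails at once if a copita shifted by over 25 mm or tipped ((distance of copita_a from where it was at the start of the episode above 0.025 m or angle between copita_a's own z axis and vertical above 0.35 rad) or (distance of copita_b from where it was at the start of the episode above 0.025 m or angle between copita_b's own z axis and vertical above 0.35 rad)).
It fails at once if the hanging tumbler knocked off its seat (shifted by over 25 mm) (distance of hung_centre from where it was at the start of the episode above 0.025 m).
It fails at once if the tumbler dropped or thrown: moving at over 0.45 m/s while not held (contact force between the fingers and tumbler below 0.1 N and linear speed of tumbler above 0.45 m/s).
It fails at once if the tumbler pressed hard onto the peg (over 40 N) (contact force between tumbler and peg_free above 40 N).
It also fails if it takes over 58 s, if anything falls off the work surface, if the arm or the gripper's body presses on something with over 40 N, if the wrist force passes 120 N, or if a joint passes its speed limit or range.

ROBOT

A 6-joint arm with a two-finger parallel gripper is mounted at the origin on the work surface. World frame = base frame: x ahead of the robot, y to its left, z up, the work surface at z = 0. Lengths are in mm, angles in rad, forces in N, time in s.
With the tool pointing down it reaches from about 350 to 775 mm from the base axis. Payload 7.3 kg.
Tool frame: the origin (TCP) lies at the very end of the fingers, on their centre line; the grasp point (between the pads) lies 19 mm behind it; z points along the fingers, y is the line along which they close (so a half turn about z gives the same grasp; the last joint's range is limited). The gripper opens to 92 mm and grips with 3 to 60 N. Pads are 19 mm wide; open, the fingers measure 130 mm over their backs; the gripper's body (75 mm by 190 mm) begins 47 mm behind the grasp point.
Start: joints at [-1.286, 0.342, 1.524, -0, 1.275, -0.146], TCP at [219.263, -477.042, 226.741] pointing down, gripper open.
Joint ranges: [-2.53, 2.53], [-0.77, 2.02], [0.04, 2.7], [-1, 4.14], [0.28, 2.66], [-3.11, 3.11]. Speed limits (rad/s): [2.57, 2.57, 3.14, 3.14, 3.14, 3.14].

INTERFACE

Orientations are given as [roll, pitch, yaw] about the fixed x, y, z axes, in that order (R = Rz(yaw) Ry(pitch) Rx(roll)).
In Python, from plant import * gives the robot as it stands.
- The arm moves only by the tool arm_command, never from a script. Its arguments are lists of equal length, an entry for each row: "gripper": the finger opening in mm, from 0 to 91.8; "dp": the shift along the tool's x, y, z in units of 25 mm (1.0 is 25 mm), a list of three; "twist": the turn about the tool's z in units of 5 degrees (1.0 is 5 degrees). A call has exactly 5 rows; each row shifts and turns the commanded pose from where the row before left it, along the tool's axes as they then stand; what a row does not reach is not made up. A row lasts 1/8 s, in which the tool goes at most 62.5 mm and 10.7 degrees, less where a joint would pass 70% of its speed; a pose out of reach is approached as far as the arm can. A call is refused whole if a number of a shift passes 1 or a number of a turn 1, either way. A call with a gripper value outside its range is refused whole. The fingers move at their own pace and stop on an object; the grip force is fixed at half the most. Time passes only in rows, so rows that do not move let the fingers close, or fill a call up. It gives the time, the measured TCP pose, the force, the opening and the grip force at its end, in the units of the state.
- get_obs(): the state, without advancing time (a new reading comes with each control period).
- capture(name): name is "scene" or "top"; returns the picture (400x640x3 uint8, red, green, blue); there is no depth.
- get_calibration(name): a dict with "mtx" (3x3 intrinsics, pixels), "dist_coeffs" ([k1, k2, p1, p2, k3] as OpenCV has them; the pictures are not rectified), "position" and "attitude" of the camera in the world. Camera axes: x right, y down, z forward; pixel columns grow to the right and rows downward; lengths in mm; the calibration is good to about 2 mm. A picture is of the moment at which its call begins. get_calibration takes no time and is no camera call.
- close_job(): hands the job in; it is judged then, once.
The state is a dict: "time": time; "joint_positions": joint angles; "dq": joint speeds; "tau": joint torques, N m; "tool_pos": TCP position; "tcp_rot": TCP orientation; "contact_force": force on the tool from outside, world axes, zero at the start; "moment": the same for the moment, N m; "grip_width": finger opening in mm; "finger_force": force on a finger pad.
Only numpy, scipy, OpenCV 4.12 (cv2) and the standard library are available. Lean on these libraries where they do the work, as an engineer would, in place of code of your own. Each camera call takes 0.05 s, during which the arm holds its last target. There are 200 camera calls.

## Working session

There is one attempt and no reset: what is moved stays moved. The work goes in short steps, Python scripts to look and compute and a tool call to move; the robot and the scene stay as the last step left them, time stands still between calls to the robot, and variables do not carry over. Pictures are saved under pics/ and viewed, at most 10 in all, crops included, and the job is handed in when it is done.

Besides the shell and the picture viewer there is one more tool, called after "Request:" by a JSON object that holds its "fn" and its "kwargs", one argument or row to a line. arm_command: Moves the arm, as the interface text tells. Its arguments: {"type":"object","properties":{"gripper":{"type":"array"},"dp":{"type":"array"},"twist":{"type":"array"}},"required":["gripper","dp","twist"]}

```bash
ls; mkdir -p pics
python3 - <<'E'
from plant import *
import cv2
o=get_obs();print(o)
for n in("scene","top"):
    im=capture(n);cv2.imwrite(f"pics/{n}0.png",im[:,:,::-1]);print(n,get_calibration(n))
E
```

```text
pics
{'time': 0.0, 'joint_positions': array([-1.28598724e+00,  3.42703568e-01,  1.52502743e+00,  3.63572221e-06,
        1.27537352e+00, -1.46020618e-01]), 'dq': array([ 0.00186882, -0.00014937,  0.00040911,  0.00035261,  0.00014187,
        0.00035098]), 'tau': array([-2.78226122e-03, -4.31250465e+01, -2.44225019e+01,  7.15340814e-02,
        5.58321748e-02, -9.66463176e-05]), 'tool_pos': array([ 219.14958288, -476.62770781,  226.05126206]), 'tcp_rot': array([-3.14009738e+00, -2.23419528e-04,  4.30828474e-01]), 'contact_force': array([1.46512913, 0.17876562, 0.32086951]), 'moment': array([ 0.02005165, -0.03099285,  0.00732676]), 'finger_force': 0.0, 'grip_width': 91.58703254740398}
scene {'mtx': array([[454.03340269,   0.        , 319.7760796 ],
       [  0.        , 454.03340269, 194.98260585],
       [  0.        ,   0.        ,   1.        ]]), 'dist_coeffs': array([-0.05969301,  0.        ,  0.        ,  0.        ,  0.        ]), 'position': array([1481.77024664,  474.32108197, 1099.66929746]), 'attitude': array([-2.31475086, -0.00968999,  2.02551308])}
top {'mtx': array([[471.53393137,   0.        , 328.92139403],
       [  0.        , 471.53393137, 199.40461292],
       [  0.        ,   0.        ,   1.        ]]), 'dist_coeffs': array([0.01779474, 0.        , 0.        , 0.        , 0.        ]), 'position': array([ 359.43361372,   38.02057273, 1715.5564702 ]), 'attitude': array([-3.03161425, -0.01404786, -1.56340708])}
```

View pics/scene0.png

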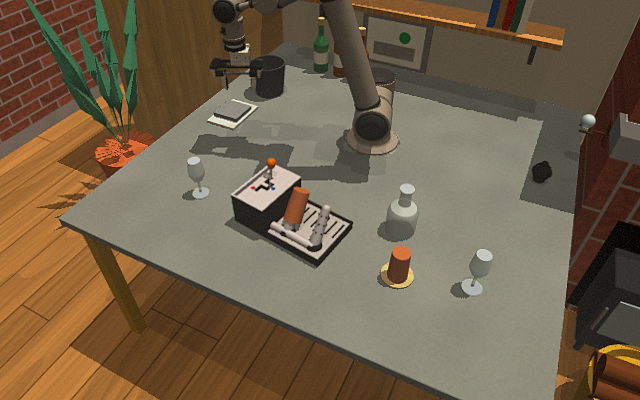

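View pics/top0.png

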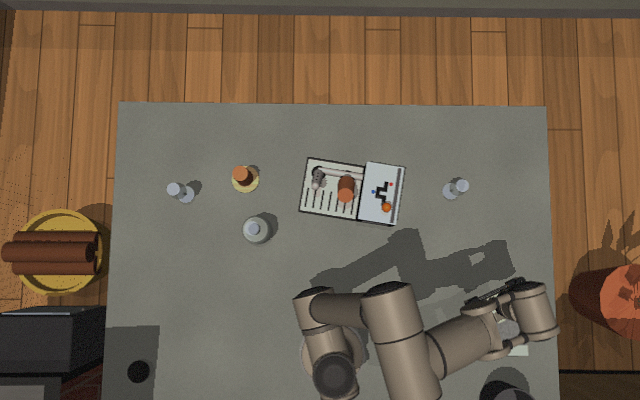

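```bash
cat > h.py <<'E'
import numpy as np, cv2
from scipy.spatial.transform import Rotation as Ro
from plant import *
C={n:get_calibration(n) for n in("scene","top")}
def ray(n,uv):
    c=C[n];p=cv2.undistortPoints(np.array([[uv]],float),c["mtx"],c["dist_coeffs"])[0,0]
    d=Ro.from_euler("xyz",c["attitude"]).as_matrix()@[p[0],p[1],1]
    return np.array(c["position"]),d/np.linalg.norm(d)
def onz(n,uv,z):
    o,d=ray(n,uv);return o+d*(z-o[2])/d[2]
def tri(uvs,uvt):
    A=np.zeros((3,3));b=np.zeros(3);R=[ray("scene",uvs),ray("top",uvt)]
    for o,d in R:
        P=np.eye(3)-np.outer(d,d);A+=P;b+=P@o
    x=np.linalg.solve(A,b);return x,max(np.linalg.norm((np.eye(3)-np.outer(d,d))@(x-o)) for o,d in R)
def proj(n,p):
    c=C[n];R=Ro.from_euler("xyz",c["attitude"]).as_matrix().T
    return cv2.projectPoints(np.atleast_2d(np.array(p,float)),cv2.Rodrigues(R)[0],-R@np.array(c["position"]),c["mtx"],c["dist_coeffs"])[0][:,0]
E
python3 - <<'E'
import cv2,numpy as np
from h import onz
def crop(n,x,y,w,h,s): return cv2.resize(cv2.imread(f"pics/{n}0.png")[y:y+h,x:x+w],None,fx=s,fy=s,interpolation=cv2.INTER_CUBIC)
cv2.imwrite("pics/a.png",crop("scene",225,150,130,115,5))
cv2.imwrite("pics/b.png",crop("top",290,145,125,90,6))
cv2.imwrite("pics/c.png",np.hstack([crop("scene",370,235,55,60,7),crop("top",220,150,55,60,7)]))
for n,k in(("scene",(370,235,55,60)),("top",(220,150,55,60))):
    x,y,w,h=k;im=cv2.imread(f"pics/{n}0.png");hsv=cv2.cvtColor(im,cv2.COLOR_BGR2HSV)[y:y+h,x:x+w]
    m=((hsv[...,1]>70)&(hsv[...,2]>60)).astype(np.uint8)
    cop=((hsv[...,0]<14)&(m>0)).astype(np.uint8)
    oak=((hsv[...,0]>=14)&(hsv[...,0]<35)&(m>0)).astype(np.uint8)
    for nm,q in(("cop",cop),("oak",oak)):
        c=max(cv2.findContours(q,0,1)[0],key=cv2.contourArea)
        print(n,nm,cv2.contourArea(c),np.array(cv2.boundingRect(c))+[x,y,0,0],cv2.fitEllipse(c),(x,y))
E
```

```text
scene cop 642.0 [387 245  24  39] ((28.89574432373047, 29.041889190673828), (20.619125366210938, 41.24675750732422), 11.323034286499023) (370, 235)
scene oak 286.0 [380 262  34  27] ((26.764759063720703, 39.10833740234375), (25.63831901550293, 30.853731155395508), 104.24578094482422) (370, 235)
top cop 199.5 [232 165  17  21] ((20.378456115722656, 24.215866088867188), (14.55947208404541, 19.658641815185547), 152.62525939941406) (220, 150)
top oak 258.5 [232 166  27  27] ((24.90215492248535, 28.696876525878906), (24.58633804321289, 25.734472274780273), 132.93124389648438) (220, 150)
```

View pics/a.png

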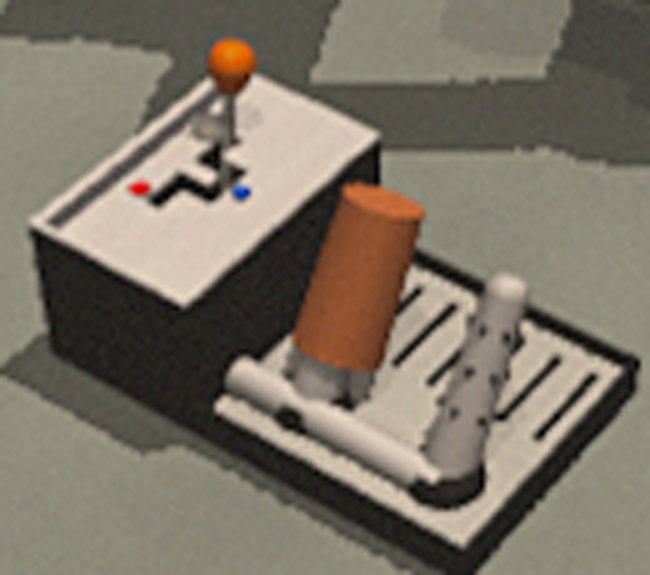

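View pics/b.png

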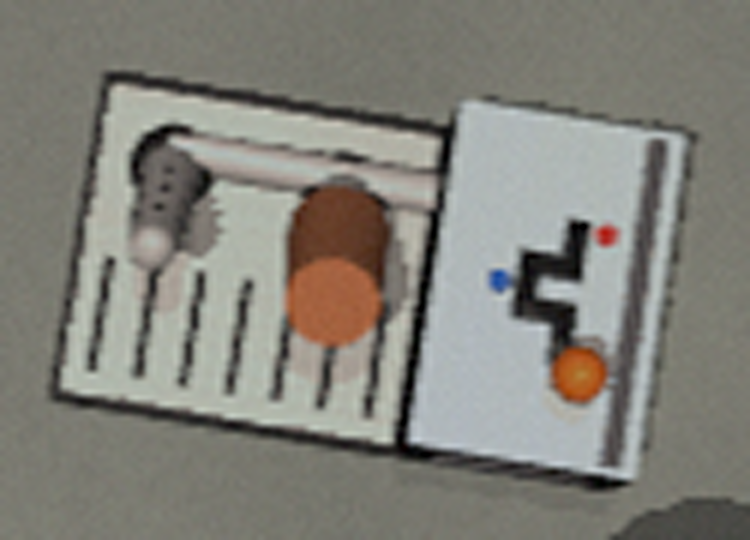

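View pics/c.png

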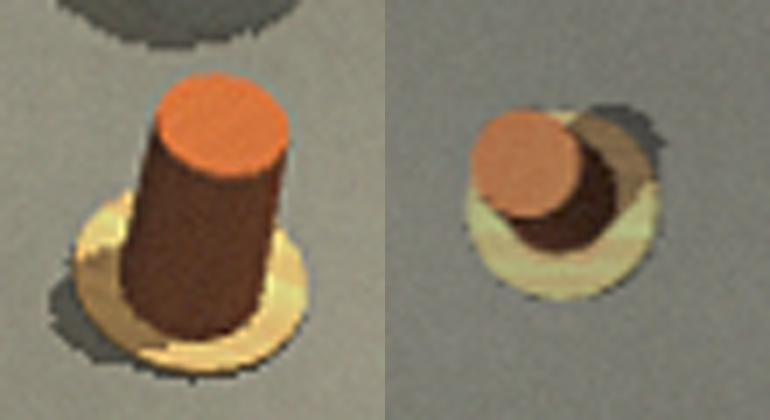

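```bash
cat > m.py <<'E'
from h import *
np.set_printoptions(precision=1,suppress=True)
def s(a,k,x,y): return ((a[0]+.5)/k-.5+x,(a[1]+.5)/k-.5+y)
S=lambda a,b:s((a,b),5,225,150)
T=lambda a,b:s((a,b),6,290,145)
print("disk",tri((401.1,252.6),(239.7,172.8)),onz("scene",(401.1,252.6),113),onz("top",(239.7,172.8),113))
print("coaster",onz("scene",(397,274.7),8),onz("top",(244.9,178.9),8))
for n,a,b in(("knob",(231,66),(579,375)),("pegtip",(505,290),(152,245)),("hungbase",(383,202),(334,302)),("red",(140,188),(607,236)),("blue",(241,192),(500,281)),
 ("c -x+y",(380,135),(405,445)),("c +x+y",(185,305),(463,98)),("c +x-y",(30,225),(691,132)),("c -x-y",(265,72),(632,480)),("tray -x+y",(637,360),(52,400))):
    print(n,*tri(S(*a),T(*b)))
q=np.array([onz("top",T(*a),125)[:2] for a in((405,445),(463,98),(691,132),(632,480))]);print("top plate",q,q.mean(0))
q2=np.array([onz("scene",S(*a),125)[:2] for a in((380,135),(185,305),(30,225),(265,72))]);print("scene plate",q2,q2.mean(0))
t=np.array([onz("top",T(*a),36)[:2] for a in((52,400),(108,73))]);print("tray",t)
f=[np.array(v) for v in (q,q2)]
for v in f:
    e=(v[1]-v[0])+(v[2]-v[3]);print("yaw",np.degrees(np.arctan2(e[1],e[0])))
    e=(v[0]-v[3])+(v[1]-v[2]);print("yaw y",np.degrees(np.arctan2(-e[0],e[1])))
e=t[1]-t[0];print("tray yaw",np.degrees(np.arctan2(e[1],e[0])))
E
python3 m.py
```

```text
disk (array([626. , 323.7, 111.1]), np.float64(0.09758747899083646)) [627.6 323.9 113. ] [625.6 323.5 113. ]
coaster [624.6 324.7   8. ] [620.7 322.7   8. ]
knob [ 506.1 -170.6  173.5] 0.05802625818041678
pegtip [581.1  64.5 137.4] 0.34596965704117244
hungbase [548.8 -37.1 142.4] 0.4859710800997093
red [ 590.1 -193.1  124.8] 0.5373474453033611
blue [ 563.9 -132.5  124.6] 0.12708983197646917
c -x+y [470.8 -79.6 122.2] 0.6943363943736413
c +x+y [ 668.9 -111.2  124.5] 0.6776807372730238
c +x-y [ 649.9 -240.3  122.5] 2.443215930074251
c -x-y [ 446.8 -196.4  118.9] 12.185709539218267
tray -x+y [502.1 124.8  31.1] 0.46838176931357284
top plate [[ 470.3  -78.7]
 [ 669.1 -111.7]
 [ 650.7 -242. ]
 [ 451.6 -206.7]] [ 560.4 -159.8]
scene plate [[ 473.9  -78.7]
 [ 669.2 -110.2]
 [ 651.5 -235.9]
 [ 450.3 -180.1]] [ 561.2 -151.2]
tray [[501.6 125. ]
 [699.6  94.1]]
yaw -9.740349913382948
yaw y -8.173439074265287
yaw -12.422406158647037
yaw y -10.296790637340207
tray yaw -8.858814454797802
```

Request:
{"fn": "arm_command", "kwargs": {
  "gripper": [91, 91, 91, 91, 91],
  "dp": [
    [0, 0, -1],
    [0, 0, -1],
    [0, 0, -1],
    [0, 0, -0.6],
    [0, 0, 0]
  ],
  "twist": [1, 1, 1, 1, 1]
}}

```text
time: 0.72
tool_pos: [219.4, -477.4, 317.8]
tcp_rot: [3.14, -0.001, -0.008]
contact_force: [0.8, 0.7, -0.1]
grip_width: 91.1
finger_force: 0.0
```

Request:
{"fn": "arm_command", "kwargs": {
  "gripper": [91, 91, 91, 91, 91],
  "dp": [
    [0, -1, 0],
    [0.1, -1, 0],
    [0.3, -1, 0],
    [0.3, -1, 0],
    [0.3, -1, 0]
  ],
  "twist": [1, 0.75, 0, 0, 0]
}}

```text
time: 1.35
tool_pos: [258.4, -355.9, 316.4]
tcp_rot: [-3.141, 0.0, -0.158]
contact_force: [-0.2, -1.1, -0.6]
grip_width: 91.0
finger_force: 0.0
```

Request:
{"fn": "arm_command", "kwargs": {
  "gripper": [91, 91, 91, 91, 91],
  "dp": [
    [0.4, -1, 0],
    [0.4, -1, 0],
    [0.4, -1, 0],
    [0.4, -1, 0],
    [0.4, -1, 0]
  ],
  "twist": [0, 0, 0, 0, 0]
}}

```text
time: 1.98
tool_pos: [327.5, -240.3, 316.4]
tcp_rot: [-3.141, 0.0, -0.158]
contact_force: [-0.4, -0.8, 0.2]
grip_width: 90.7
finger_force: 0.0
```

Request:
{"fn": "arm_command", "kwargs": {
  "gripper": [91, 91, 91, 91, 91],
  "dp": [
    [0.4, -1, 0],
    [0.4, -1, 0],
    [0.4, -1, 0],
    [0.4, -1, 0],
    [0.4, -1, 0]
  ],
  "twist": [0, 0, 0, 0, 0]
}}

```text
time: 2.6
tool_pos: [396.6, -124.8, 316.4]
tcp_rot: [-3.141, 0.001, -0.158]
contact_force: [0.5, -0.1, 0.8]
grip_width: 91.0
finger_force: 0.0
```

Request:
{"fn": "arm_command", "kwargs": {
  "gripper": [91, 91, 91, 91, 91],
  "dp": [
    [0.4, -1, 0],
    [0.4, -1, 0],
    [0.4, -1, 0],
    [0.4, -1, 0],
    [0.4, -1, 0]
  ],
  "twist": [0, 0, 0, 0, 0]
}}

```text
time: 3.22
tool_pos: [465.7, -9.3, 316.3]
tcp_rot: [3.141, 0.001, -0.158]
contact_force: [-0.0, -0.0, -0.4]
grip_width: 91.3
finger_force: 0.0
```

Request:
{"fn": "arm_command", "kwargs": {
  "gripper": [91, 91, 91, 91, 91],
  "dp": [
    [0.4, -1, 0],
    [0.4, -1, 0],
    [0.4, -1, 0],
    [0.4, -1, 0],
    [0.4, -1, 0]
  ],
  "twist": [0, 0, 0, 0, 0]
}}

```text
time: 3.85
tool_pos: [534.7, 106.2, 316.2]
tcp_rot: [3.141, 0.001, -0.158]
contact_force: [0.3, -0.2, 1.0]
grip_width: 91.0
finger_force: 0.0
```

Request:
{"fn": "arm_command", "kwargs": {
  "gripper": [91, 91, 91, 91, 91],
  "dp": [
    [0.4, -1, 0],
    [0.4, -1, 0],
    [0.4, -1, 0],
    [0.4, -1, 0],
    [0.4, -1, 0]
  ],
  "twist": [0, 0, 0, 0, 0]
}}

```text
time: 4.47
tool_pos: [603.9, 221.7, 316.1]
tcp_rot: [3.141, 0.001, -0.158]
contact_force: [0.9, -0.2, -0.8]
grip_width: 91.1
finger_force: 0.0
```

Request:
{"fn": "arm_command", "kwargs": {
  "gripper": [91, 91, 91, 91, 91],
  "dp": [
    [0.2, -1, 0],
    [0, -1, 0],
    [0, -1, 0.5],
    [0, -1, 1],
    [0, -0.15, 1]
  ],
  "twist": [0, 0, 0, 0, 0]
}}

```text
time: 5.1
tool_pos: [624.2, 324.8, 250.7]
tcp_rot: [3.141, 0.002, -0.156]
contact_force: [-0.2, 0.6, -0.4]
grip_width: 91.3
finger_force: 0.0
```

Request:
{"fn": "arm_command", "kwargs": {
  "gripper": [91, 91, 91, 91, 91],
  "dp": [
    [0, 0, 1],
    [0, 0, 1],
    [0, 0, 1],
    [0, 0, 1],
    [0, 0, 0.3]
  ],
  "twist": [0, 0, 0, 0, 0]
}}

```text
time: 5.72
tool_pos: [623.2, 322.5, 142.7]
tcp_rot: [3.138, 0.005, -0.158]
contact_force: [-0.4, 0.5, -0.2]
grip_width: 91.0
finger_force: 0.0
```

Run:
```python
from h import *
np.set_printoptions(precision=1,suppress=True)
a=capture("scene");b=capture("top");o=get_obs();print(o["tool_pos"],o["time"])
f=lambda im,x,y,w,h,s:cv2.resize(im[y:y+h,x:x+w,::-1],None,fx=s,fy=s,interpolation=cv2.INTER_CUBIC)
cv2.imwrite("pics/d.png",np.hstack([f(a,365,200,80,100,5),f(b,205,130,80,100,5)]))
# predicted pixel of finger tips & tumbler base centre
print(proj("scene",[[625.5,323.5,113],o["tool_pos"]]),proj("top",[[625.5,323.5,113]]))
```

```text
[624.2 322.7 144.8] 5.825
[[401.2 252. ]
 [402.6 244.2]] [[239.7 172.8]]
```

View pics/d.png

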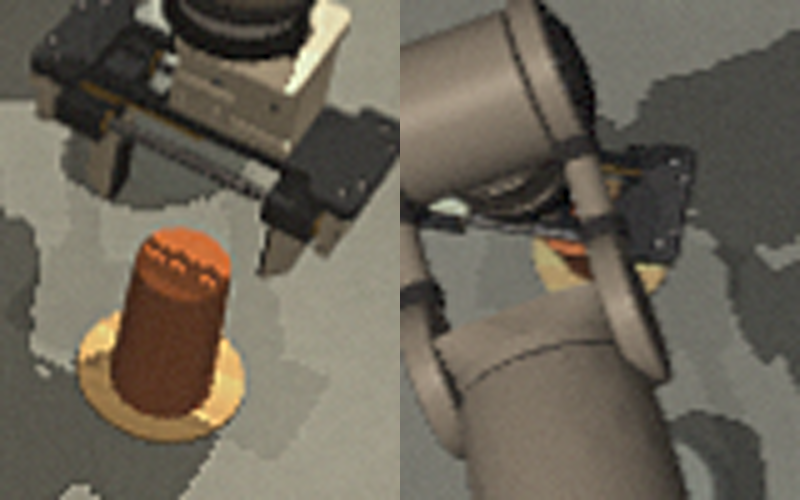

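The close-up shows the fingertips (about (402,247) in the scene view) straddling the tumbler base (402,252), well aligned. Descending to grasp.

Request:
{"fn": "arm_command", "kwargs": {
  "gripper": [91, 91, 91, 91, 91],
  "dp": [
    [0, 0, 0.8],
    [0, 0, 0.8],
    [0, 0, 0.8],
    [0, 0, 0.6],
    [0, 0, 0]
  ],
  "twist": [0, 0, 0, 0, 0]
}}

```text
time: 6.45
tool_pos: [624.5, 322.5, 70.9]
tcp_rot: [3.141, 0.001, -0.158]
contact_force: [0.4, 0.4, -0.1]
grip_width: 91.0
finger_force: 0.0
```

Request:
{"fn": "arm_command", "kwargs": {
  "gripper": [40, 40, 40, 40, 40],
  "dp": [
    [0, 0, 0],
    [0, 0, 0],
    [0, 0, 0],
    [0, 0, 0],
    [0, 0, 0]
  ],
  "twist": [0, 0, 0, 0, 0]
}}

```text
time: 7.08
tool_pos: [625.1, 322.6, 72.0]
tcp_rot: [-3.141, -0.0, -0.158]
contact_force: [-1.9, -0.2, 1.1]
grip_width: 54.7
finger_force: 29.9
```

Request:
{"fn": "arm_command", "kwargs": {
  "gripper": [40, 40, 40, 40, 40],
  "dp": [
    [0, 0, -0.4],
    [0, 0, -0.8],
    [0, 0, -1],
    [0, 0, -1],
    [0, 0, -1]
  ],
  "twist": [0, 0, 0, 0, 0]
}}

```text
time: 7.7
tool_pos: [624.7, 322.5, 177.7]
tcp_rot: [3.141, 0.0, -0.158]
contact_force: [0.9, 0.1, -1.8]
grip_width: 55.3
finger_force: 29.9
```

Request:
{"fn": "arm_command", "kwargs": {
  "gripper": [40, 40, 40, 40, 40],
  "dp": [
    [0, 0.4, -1],
    [0, 0.8, -1],
    [0, 1, -1],
    [0, 1, 0],
    [0, 1, 0]
  ],
  "twist": [0, 0, 0, 0, 0]
}}

```text
time: 8.32
tool_pos: [608.0, 217.1, 252.8]
tcp_rot: [3.141, -0.001, -0.159]
contact_force: [0.5, 0.0, -1.9]
grip_width: 55.3
finger_force: 29.9
```

Request:
{"fn": "arm_command", "kwargs": {
  "gripper": [40, 40, 40, 40, 40],
  "dp": [
    [0, 1, 0],
    [0, 1, 0],
    [0, 1, 0],
    [0, 1, 0],
    [0, 1, 0]
  ],
  "twist": [0, 0, 0, 0, 0]
}}

```text
time: 8.95
tool_pos: [588.0, 93.7, 252.4]
tcp_rot: [3.141, -0.0, -0.159]
contact_force: [-0.3, -0.6, -2.1]
grip_width: 55.0
finger_force: 29.9
```

Request:
{"fn": "arm_command", "kwargs": {
  "gripper": [40, 40, 40, 40, 40],
  "dp": [
    [0, 0.8, 0],
    [0, 0.4, 0],
    [0, 0.1, 0.4],
    [0, 0, 0.4],
    [0, 0, 0]
  ],
  "twist": [0, 0, 0, 0, 0]
}}

```text
time: 9.57
tool_pos: [582.8, 64.1, 230.1]
tcp_rot: [3.141, 0.003, -0.157]
contact_force: [-0.8, -0.1, -2.4]
grip_width: 54.8
finger_force: 29.9
```

Run:
```python
from h import *
np.set_printoptions(precision=1,suppress=True)
a=capture("scene");b=capture("top");o=get_obs();print(o["tool_pos"],o["time"])
f=lambda im,x,y,w,h,s:cv2.resize(im[y:y+h,x:x+w,::-1],None,fx=s,fy=s,interpolation=cv2.INTER_CUBIC)
cv2.imwrite("pics/e.png",np.hstack([f(a,285,140,80,110,5),f(b,290,140,75,110,5)]))
p=o["tool_pos"];r=p-[0,0,64]
print(proj("scene",[p,r,[578,65,142]]),proj("top",[p,r,[578,65,142]]))
```

```text
[583.5  63.9 231.4] 9.675
[[325.8 184.8]
 [325.4 200.9]
 [326.3 205.9]] [[314.7 180.5]
 [315.  183.4]
 [314.8 186.1]]
```

View pics/e.png

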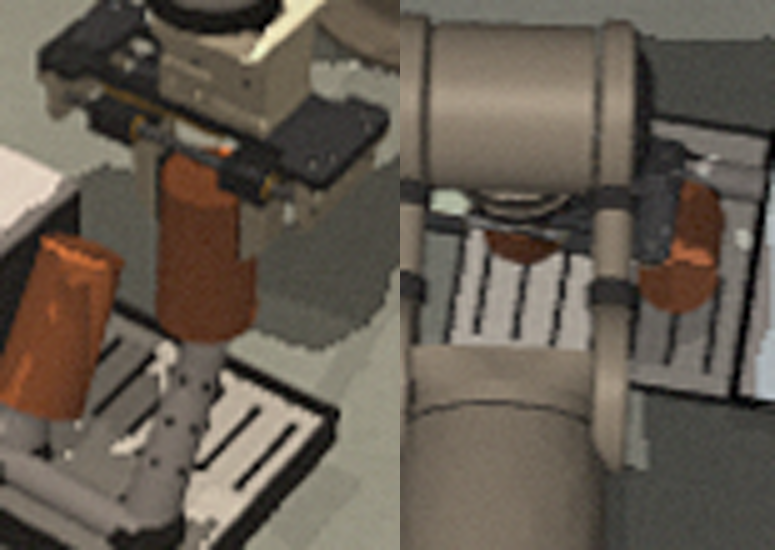

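The picture shows the held tumbler directly above the free peg (rim centre near scene pixel (325,201), tip at (326,206)). Lowering slowly over the tip.

Request:
{"fn": "arm_command", "kwargs": {
  "gripper": [40, 40, 40, 40, 40],
  "dp": [
    [0, 0, 0.4],
    [0, 0, 0.4],
    [0, 0, 0.4],
    [0, 0, 0.3],
    [0, 0, 0.2]
  ],
  "twist": [0, 0, 0, 0, 0]
}}

```text
time: 10.3
tool_pos: [583.4, 63.3, 188.6]
tcp_rot: [3.141, 0.0, -0.158]
contact_force: [-0.2, -0.5, -2.6]
grip_width: 55.0
finger_force: 29.9
```

Request:
{"fn": "arm_command", "kwargs": {
  "gripper": [40, 40, 40, 40, 40],
  "dp": [
    [-0.05, 0, 0.2],
    [-0.08, 0, 0.2],
    [-0.08, 0, 0.2],
    [-0.08, 0, 0.2],
    [0, 0, 0]
  ],
  "twist": [0, 0, 0, 0, 0]
}}

```text
time: 10.92
tool_pos: [576.7, 64.6, 169.1]
tcp_rot: [-3.141, -0.001, -0.158]
contact_force: [3.0, -0.3, -1.0]
grip_width: 54.8
finger_force: 29.9
```

Contact force points as expected (up and rearward on the rim), so the tumbler is pivoting. Continuing.

Request:
{"fn": "arm_command", "kwargs": {
  "gripper": [40, 40, 40, 40, 40],
  "dp": [
    [-0.05, 0, 0.2],
    [-0.05, 0, 0.2],
    [-0.05, 0, 0.2],
    [0, 0, 0.2],
    [0, 0, 0]
  ],
  "twist": [0, 0, 0, 0, 0]
}}

```text
time: 11.55
tool_pos: [572.5, 65.1, 148.4]
tcp_rot: [3.141, 0.001, -0.158]
contact_force: [3.2, -0.8, -2.0]
grip_width: 55.0
finger_force: 29.9
```

Run:
```python
from h import *
np.set_printoptions(precision=1,suppress=True)
a=capture("scene");o=get_obs();print(o["tool_pos"],o["contact_force"],o["time"])
cv2.imwrite("pics/f.png",cv2.resize(a[140:250,270:370,::-1],None,fx=5,fy=5,interpolation=cv2.INTER_CUBIC))
```

```text
[572.5  65.1 148.6] [ 2.6  0.2 -2.1] 11.6
```

View pics/f.png

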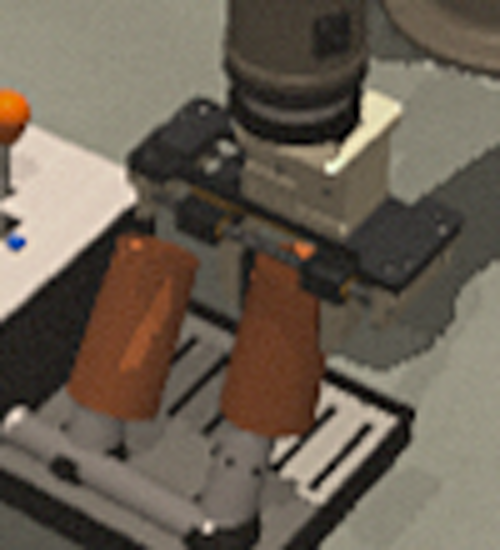

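The tumbler has tilted nearly to the peg's lean, with the peg well inside. Carrying on down.

Request:
{"fn": "arm_command", "kwargs": {
  "gripper": [40, 40, 40, 40, 40],
  "dp": [
    [0, 0, 0.2],
    [0.02, 0, 0.2],
    [0.03, 0, 0.2],
    [0.03, 0, 0.2],
    [0, 0, 0]
  ],
  "twist": [0, 0, 0, 0, 0]
}}

```text
time: 12.22
tool_pos: [574.6, 64.7, 128.5]
tcp_rot: [3.141, 0.001, -0.158]
contact_force: [2.9, -0.9, -2.7]
grip_width: 55.0
finger_force: 29.9
```

Request:
{"fn": "arm_command", "kwargs": {
  "gripper": [40, 40, 40, 40, 40],
  "dp": [
    [0.02, 0, 0.18],
    [0.03, 0, 0.18],
    [0.03, 0, 0.18],
    [0.03, 0, 0.18],
    [0, 0, 0]
  ],
  "twist": [0, 0, 0, 0, 0]
}}

```text
time: 12.85
tool_pos: [577.9, 64.1, 110.9]
tcp_rot: [3.141, -0.001, -0.158]
contact_force: [4.9, -0.9, -2.3]
grip_width: 54.7
finger_force: 29.9
```

Request:
{"fn": "arm_command", "kwargs": {
  "gripper": [40, 40, 40, 40, 40],
  "dp": [
    [0.03, 0, 0.06],
    [0.03, 0, 0.06],
    [0.03, 0, 0.06],
    [0.03, 0, 0.06],
    [0, 0, 0]
  ],
  "twist": [0, 0, 0, 0, 0]
}}

```text
time: 13.48
tool_pos: [579.7, 63.9, 107.7]
tcp_rot: [3.141, -0.0, -0.158]
contact_force: [-6.4, -1.8, 19.8]
grip_width: 55.3
finger_force: 30.4
```

Contact force is now ~20 N along the peg axis: the floor is on the tip. Ease off and release.

Request:
{"fn": "arm_command", "kwargs": {
  "gripper": [40, 40, 78, 78, 78],
  "dp": [
    [-0.03, 0, -0.06],
    [0, 0, 0],
    [0, 0, 0],
    [0, 0, 0],
    [0, 0, 0]
  ],
  "twist": [0, 0, 0, 0, 0]
}}

```text
time: 14.1
tool_pos: [578.9, 64.2, 106.0]
tcp_rot: [3.141, 0.002, -0.158]
contact_force: [0.2, 0.8, -0.9]
grip_width: 76.8
finger_force: 0.0
```

Request:
{"fn": "arm_command", "kwargs": {
  "gripper": [78, 78, 78, 78, 78],
  "dp": [
    [0, 0, 0],
    [0, 0, 0],
    [0, 0, -0.3],
    [0, 0, -0.8],
    [0, 0, -1]
  ],
  "twist": [0, 0, 0, 0, 0]
}}

```text
time: 14.72
tool_pos: [579.4, 64.0, 159.9]
tcp_rot: [3.141, 0.001, -0.158]
contact_force: [0.4, 0.1, 0.4]
grip_width: 78.0
finger_force: 0.0
```

Request:
{"fn": "arm_command", "kwargs": {
  "gripper": [78, 78, 78, 78, 78],
  "dp": [
    [0, 0, -1],
    [0, 0, -1],
    [0, 0, -1],
    [0, 0, -1],
    [0, 0, -1]
  ],
  "twist": [0, 0, 0, 0, 0]
}}

```text
time: 15.35
tool_pos: [579.5, 64.0, 285.7]
tcp_rot: [-3.142, -0.001, -0.158]
contact_force: [-0.1, 0.5, 0.4]
grip_width: 78.1
finger_force: 0.0
```

Run:
```python
from h import *
np.set_printoptions(precision=1,suppress=True)
a=capture("scene");b=capture("top");o=get_obs();print(o["tool_pos"],o["contact_force"],o["time"])
f=lambda im,x,y,w,h,s:cv2.resize(im[y:y+h,x:x+w,::-1],None,fx=s,fy=s,interpolation=cv2.INTER_CUBIC)
cv2.imwrite("pics/g.png",np.hstack([f(a,255,150,90,110,5),f(b,355,145,60,110,5)]))
```

```text
[580.8  64.  287.7] [ 0.2 -0.4  0.1] 15.45
```

View pics/g.png

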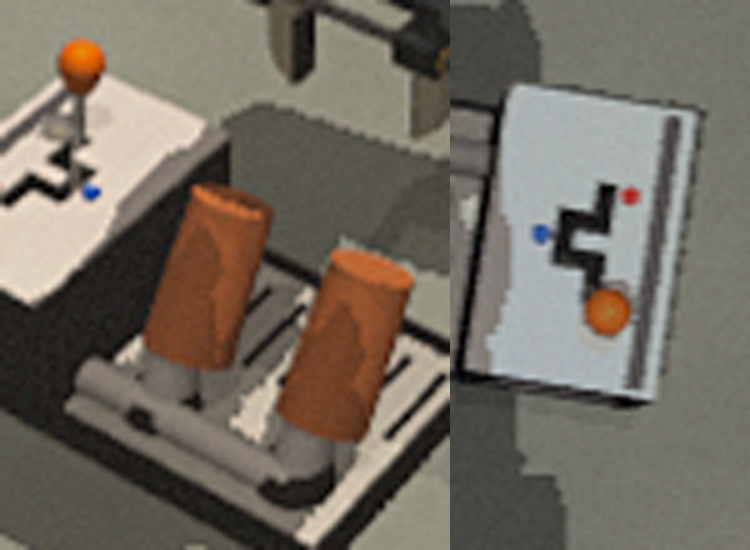

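Both tumblers hang alike; the tumbler is seated. Next: measure knob and gate slot by masks (top view slot in the plate at about px (380,190)).

Run:
```python
from h import *
np.set_printoptions(precision=1,suppress=True)
k={}
for n,(x,y,w,h) in(("scene",(260,152,25,25)),("top",(370,190,30,30))):
    im=capture(n);hs=cv2.cvtColor(np.ascontiguousarray(im),cv2.COLOR_RGB2HSV)[y:y+h,x:x+w]
    m=((hs[...,1]>150)&(hs[...,2]>90)&(hs[...,0]<20)).astype(np.uint8)
    c=max(cv2.findContours(m,0,1)[0],key=cv2.contourArea);(cx,cy),r=cv2.minEnclosingCircle(c);k[n]=(cx+x,cy+y);print(n,k[n],r)
K,e=tri(k["scene"],k["top"]);print("knob",K,e)
g=cv2.cvtColor(im,cv2.COLOR_RGB2GRAY)[170:210,368:397]
w=np.deg2rad(-9);X=np.array([np.cos(w),np.sin(w)]);Y=np.array([-np.sin(w),np.cos(w)]);H=np.array([559.8,-159.4])
print("knob in housing",(K[:2]-H)@X,(K[:2]-H)@Y)
ys,xs=np.where(g<110)
P=np.array([[(onz("top",(u+368,v+170),125)[:2]-H)@q for q in(X,Y)] for u,v in zip(xs,ys)])
# coverage map in dryer frame, 4 mm cells
for x in range(44,-48,-4):
    print("%4d "%x+"".join("#" if np.any((abs(P[:,0]-x)<=2)&(abs(P[:,1]-y)<=2)) else "." for y in range(36,-48,-4)))
print("cols y 36..-44 left to right")
```

```text
scene (270.69999980926514, 162.5) 4.8105058670043945
top (386.0, 206.75) 4.366162300109863
knob [ 507.1 -170.1  175.5] 0.04564716677037316
knob in housing -50.3948510584837 -18.823438014220418
  44 ....................#
  40 ...........###.##....
  36 ..........####..#....
  32 ...........###..##...
  28 ...........###.......
  24 ...........###.......
  20 .......#######......#
  16 .....#########.......
  12 .....#########.......
   8 ....##########.......
   4 .##.####.............
   0 .#######.............
  -4 ..##.####...#........
  -8 .....#########.......
 -12 ....##########.......
 -16 .....#########.......
 -20 .......###.###.......
 -24 ...........####.....#
 -28 ...........#####.....
 -32 ...........########..
 -36 ...........########..
 -40 ...........##########
 -44 ............##....###
cols y 36..-44 left to right
```

Request:
{"fn": "arm_command", "kwargs": {
  "gripper": [78, 78, 78, 78, 78],
  "dp": [
    [-0.3, 1, 0],
    [-0.3, 1, 0],
    [-0.3, 1, 0],
    [-0.3, 1, 0],
    [-0.25, 1, 0]
  ],
  "twist": [0, 0, 0, 0, 0]
}}

```text
time: 16.18
tool_pos: [523.0, -54.3, 282.7]
tcp_rot: [-3.141, 0.003, -0.158]
contact_force: [-0.3, -0.5, -0.2]
grip_width: 78.2
finger_force: 0.0
```

Request:
{"fn": "arm_command", "kwargs": {
  "gripper": [70, 70, 70, 70, 70],
  "dp": [
    [0, 1, 0],
    [0, 1, 0],
    [0, 1, 0],
    [0, 1, 0],
    [0, 0.7, 0]
  ],
  "twist": [0, 0, 0, 0, 0]
}}

```text
time: 16.8
tool_pos: [504.9, -170.5, 282.9]
tcp_rot: [-3.141, 0.002, -0.159]
contact_force: [0.3, -0.5, -0.6]
grip_width: 70.2
finger_force: 0.0
```

Request:
{"fn": "arm_command", "kwargs": {
  "gripper": [70, 70, 70, 70, 70],
  "dp": [
    [0, 0, 0.5],
    [0, 0, 0.8],
    [0, 0, 0.8],
    [0, 0, 0.4],
    [0, 0, 0]
  ],
  "twist": [0, 0, 0, 0, 0]
}}

```text
time: 17.42
tool_pos: [505.3, -169.0, 220.8]
tcp_rot: [-3.141, 0.002, -0.158]
contact_force: [-0.4, -0.7, -0.5]
grip_width: 69.6
finger_force: 0.0
```

Request:
{"fn": "arm_command", "kwargs": {
  "gripper": [70, 70, 70, 70, 70],
  "dp": [
    [0.08, 0.03, 0.5],
    [0, 0, 0.8],
    [0, 0, 0.8],
    [0, 0, 0.5],
    [0, 0, 0]
  ],
  "twist": [0, 0, 0, 0, 0]
}}

```text
time: 18.05
tool_pos: [507.1, -170.6, 156.0]
tcp_rot: [-3.141, 0.001, -0.158]
contact_force: [-0.4, 0.6, 0.9]
grip_width: 69.7
finger_force: 0.0
```

Request:
{"fn": "arm_command", "kwargs": {
  "gripper": [25, 25, 25, 25, 25],
  "dp": [
    [0, 0, 0],
    [0, 0, 0],
    [0, 0, 0],
    [0, 0, 0],
    [0, 0, 0]
  ],
  "twist": [0, 0, 0, 0, 0]
}}

```text
time: 18.68
tool_pos: [507.5, -171.0, 156.9]
tcp_rot: [3.141, -0.0, -0.158]
contact_force: [-0.1, -0.8, 1.1]
grip_width: 30.9
finger_force: 30.0
```

Request:
{"fn": "arm_command", "kwargs": {
  "gripper": [25, 25, 25, 25, 25],
  "dp": [
    [0.3, 0, -0.1],
    [0.3, 0, -0.08],
    [0.3, 0, -0.06],
    [0.3, 0, -0.05],
    [0, 0, 0]
  ],
  "twist": [0, 0, 0, 0, 0]
}}

```text
time: 19.3
tool_pos: [537.9, -175.6, 163.8]
tcp_rot: [3.142, -0.001, -0.158]
contact_force: [-0.1, 0.0, -2.1]
grip_width: 31.4
finger_force: 30.0
```

Request:
{"fn": "arm_command", "kwargs": {
  "gripper": [25, 25, 25, 25, 25],
  "dp": [
    [-0.04, -0.4, 0],
    [0, -0.4, 0],
    [0, -0.4, 0],
    [0, -0.32, 0],
    [0, 0, 0]
  ],
  "twist": [0, 0, 0, 0, 0]
}}

```text
time: 19.92
tool_pos: [542.5, -136.7, 164.8]
tcp_rot: [-3.141, -0.001, -0.157]
contact_force: [-1.1, -0.9, 6.8]
grip_width: 31.4
finger_force: 30.0
```

Request:
{"fn": "arm_command", "kwargs": {
  "gripper": [25, 25, 25, 25, 25],
  "dp": [
    [0.4, 0.02, -0.05],
    [0.4, 0.02, 0],
    [0.4, 0, 0],
    [0.44, 0, 0.03],
    [0, 0, 0]
  ],
  "twist": [0, 0, 0, 0, 0]
}}

```text
time: 20.55
tool_pos: [583.5, -143.6, 164.8]
tcp_rot: [-3.139, -0.001, -0.158]
contact_force: [1.1, 1.2, 4.7]
grip_width: 31.8
finger_force: 30.0
```

Request:
{"fn": "arm_command", "kwargs": {
  "gripper": [25, 25, 25, 25, 25],
  "dp": [
    [0, 0.4, -0.02],
    [0, 0.4, 0],
    [0, 0.4, 0],
    [0, 0.31, 0],
    [0, 0, 0]
  ],
  "twist": [0, 0, 0, 0, 0]
}}

```text
time: 21.18
tool_pos: [576.3, -182.7, 164.8]
tcp_rot: [-3.141, 0.0, -0.159]
contact_force: [1.5, 2.5, 2.5]
grip_width: 31.5
finger_force: 30.0
```

Request:
{"fn": "arm_command", "kwargs": {
  "gripper": [25, 25, 25, 25, 25],
  "dp": [
    [0.34, -0.04, 0.05],
    [0.34, 0, 0.07],
    [0.34, 0, 0.08],
    [0.34, 0, 0.1],
    [0.05, 0, 0]
  ],
  "twist": [0, 0, 0, 0, 0]
}}

```text
time: 21.8
tool_pos: [612.0, -187.4, 156.9]
tcp_rot: [3.141, 0.0, -0.158]
contact_force: [-0.1, -2.0, 1.5]
grip_width: 31.6
finger_force: 30.0
```

Request:
{"fn": "arm_command", "kwargs": {
  "gripper": [70, 70, 70, 70, 70],
  "dp": [
    [0, 0, 0],
    [0, 0, 0],
    [0, 0, 0],
    [0, 0, 0],
    [0, 0, -0.3]
  ],
  "twist": [0, 0, 0, 0, 0]
}}

```text
time: 22.42
tool_pos: [611.0, -187.0, 164.7]
tcp_rot: [-3.141, 0.001, -0.158]
contact_force: [0.2, 0.2, -0.2]
grip_width: 69.7
finger_force: 0.0
```

Request:
{"fn": "arm_command", "kwargs": {
  "gripper": [70, 70, 70, 70, 70],
  "dp": [
    [0, 0, -1],
    [0, 0, -1],
    [0, 0, -1],
    [0, 0, -1],
    [0, 0, -1]
  ],
  "twist": [0, 0, 0, 0, 0]
}}

```text
time: 23.05
tool_pos: [611.3, -187.1, 291.5]
tcp_rot: [3.141, -0.001, -0.158]
contact_force: [-0.4, -0.7, -0.4]
grip_width: 70.1
finger_force: 0.0
```

Request:
{"fn": "arm_command", "kwargs": {
  "gripper": [70, 70, 70, 70, 70],
  "dp": [
    [-1, 0.5, 0],
    [-1, 0.5, 0],
    [-1, 0.5, 0],
    [-1, 0.5, 0],
    [-1, 0.5, 0]
  ],
  "twist": [0, 0, 0, 0, 0]
}}

```text
time: 23.68
tool_pos: [477.2, -229.4, 290.7]
tcp_rot: [3.141, -0.001, -0.158]
contact_force: [0.8, -0.6, 0.0]
grip_width: 69.8
finger_force: 0.0
```

Run:
```python
from h import *
np.set_printoptions(precision=1,suppress=True)
a=capture("scene");b=capture("top");o=get_obs();print(o["tool_pos"],o["contact_force"],o["time"])
f=lambda im,x,y,w,h,s:cv2.resize(im[y:y+h,x:x+w,::-1],None,fx=s,fy=s,interpolation=cv2.INTER_CUBIC)
cv2.imwrite("pics/i.png",np.hstack([f(a,225,145,120,110,4),f(b,355,145,60,110,4)]))
k={}
for n,im,(x,y,w,h) in(("scene",a,(225,150,60,45)),("top",b,(370,165,35,40))):
    hs=cv2.cvtColor(np.ascontiguousarray(im),cv2.COLOR_RGB2HSV)[y:y+h,x:x+w]
    m=((hs[...,1]>150)&(hs[...,2]>90)&(hs[...,0]<20)&(hs[...,0]>5)).astype(np.uint8)
    c=max(cv2.findContours(m,0,1)[0],key=cv2.contourArea);(cx,cy),r=cv2.minEnclosingCircle(c);k[n]=(cx+x,cy+y);print(n,k[n],r)
K,e=tri(k["scene"],k["top"]);w=np.deg2rad(-9);d=K[:2]-[559.8,-159.4]
print("knob",K,e,d@[np.cos(w),np.sin(w)],d@[-np.sin(w),np.cos(w)])
```

```text
[ 476.5 -229.8  291.1] [-0.1 -0.1  0.5] 23.775
scene (249.5714282989502, 179.2857151031494) 4.748892307281494
top (391.0, 176.0) 4.472236156463623
knob [ 609.2 -186.8  175.5] 0.5080943306929451 53.050212547177324 -19.31219130066223
```

View pics/i.png

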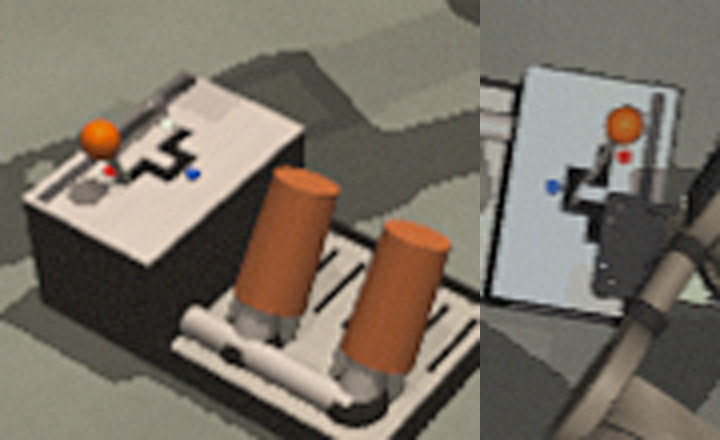

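The knob (scene px (249.6,179.3)) sits at +53 mm in the gate, next to the red dot and at the expected slot end of about +53.5 mm. Both tumblers hang seated and the arm is clear.

```bash
python3 -c "
from plant import *
print(close_job())"
```

```text
the job is handed in; nothing more can be done
None
```

The job is handed in at about 24 s of the 58 s limit: the copper tumbler hangs released on the free peg and the lever is within about 1 mm of its estimated warm-air slot end; the other tumbler looked unmoved, and I never came near the decanter or copitas but did not re-check them. The hand-in gave no verdict.

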